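# Align the filter cover with a drift and fit its bolt

## Task

The cover of the paint filter housing hangs on one pivot bolt and has swung out of line with the bores of the flange below it. Keeping the fingers off the cover, feel for the bore with the tapered drift through the cover's larger hole and work it gently down, drawing the holes into line, until its head sits on the cover; then slide the bolt down the remaining hole until its head sits on the cover. Force neither, leave both in place and upright, and do not disturb the paint tin and tape roll near by.

Things in the scene. Friction and masses are not known exactly. Their poses are not given: they have to be found in the camera images.
- housing: Paint filter housing fixed to the bench: dark steel foot plate 150 x 206 x 12 mm, on it a grey flange block 134 x 182 x 38 mm (top 50 mm above the bench), on that the bare aluminium cover. Origin: centre of the foot's underside, z up; x points from the two open holes toward the pivot bolt and the two brass hose stubs. All bores and cover holes run straight down.
- drift_bore (a point): Centre of the flange's 19.5 mm through bore (38 mm deep) for the drift if the flange were square to the foot, at the level of the cover's upper face. But the flange swivels on the foot about the pivot and is clamped at an unmeasured -0.2 to 0.2 rad: the true bore lies on the circle round the pivot, up to 21 mm to either side of this point, under the cover, and must be felt for.
- bolt_bore (a point): The same for the flange's 14 mm through bore (38 mm deep) for the bolt: off by the same unmeasured turn of the flange about the pivot. 120 mm from the drift bore.
- pivot (a point): Centre of the pivot bolt at the level of the cover's upper face (60 mm above the bench); the cover turns about the vertical through it. The pivot bolt's head stands 11 mm above the cover.
- cover (a joint): Swing of the cover about the pivot, rad, counter-clockwise from above; 0 is square to the foot. Starts at 0.245 to 0.265, can swing 0.3 either way and stays where put: friction of 0.4 N m holds it (4 N at either hole, so a pin in the hole can drag it). In line when it has the flange's turn (-0.2 to 0.2). Plate 134 x 184 x 10 mm; a round boss (56 mm across, 9 mm high) in its middle.
- drift_hole (a point): Centre of the mouth of the cover's larger hole, 19.5 mm through, at the cover's upper face; 104 mm from the pivot, turns with the cover. z up.
- bolt_hole (a point): Centre of the mouth of the cover's smaller hole, 14 mm through, at the cover's upper face; 104 mm from the pivot and 120 mm from the drift hole, turns with the cover. z up.
- tool_block: Fixed wooden block 130 x 60 x 52 mm with two 20.5 mm through holes, 70 mm apart along its x (long side); the drift and the bolt hang in them by their heads, either in either. Origin: centre of its underside, z up.
- drift: Dark steel drift, 120 g, square head 22 x 22 mm, 30 mm tall, its faces toward x and y (take it there). Origin: centre of the head's underside (the shoulder), z up along the pin. Below it 20 mm of parallel shank 18 mm in diameter, then a 24 mm taper to a flat tip 14 mm in diameter, 44 mm below the shoulder. Home when the shoulder lies on the cover.
- bolt: Bright steel smooth bolt, 80 g. Tall hexagon head 22 mm across flats (two flats face its +x and -x, corners on +y and -y) on a collar 25 mm across and 3 mm thick; head top 28 mm above the collar's underside. Origin: centre of the collar's underside, z up. Shank 12 mm in diameter, 32 mm long, last 5 mm chamfered to 6 mm. No thread: it slides in. Home when the collar lies on the cover.
- sample_tin: White round paint tin 67 mm across, 73 mm tall, a bystander. Origin: centre of its underside.
- tape_roll: Roll of tape 94 mm across and 19 mm high lying flat, a bystander. Origin: centre of its underside.
Mind the look-alikes: they are no part of the job. Leave any blue look-alike of the bolt alone.

How it is judged:
By the outcome, as a careful person would: the job done as asked, in the order asked, and still so for the second after the job is handed in, with the robot touching nothing.
It also fails if it takes over 72 s, if anything falls off the work surface, if the arm or the gripper's body presses on something with over 40 N, if the wrist force passes 120 N, or if a joint passes its speed limit or range.

## Robot

A 6-joint arm with a two-finger parallel gripper is mounted at the origin on the work surface; the furniture and walls round the work are solid. World frame = base frame: x ahead of the robot, y to its left, z up, the work surface at z = 0. Lengths are in m, angles in rad, forces in N, time in s.
With the tool pointing down it reaches from about 0.375 to 0.9 m from the base axis. Payload 3.1 kg.
Tool frame: the origin (TCP) lies between the finger pads; the fingertips stand 17 mm ahead of it and the grasp point (between the pads) lies 2 mm behind it (robot.nose_length is the distance from the TCP to the fingertips, in m); z points along the fingers, y is the line along which they close (so a half turn about z gives the same grasp; the last joint's range is limited). The gripper opens to 87 mm and grips with 3 to 60 N. Pads are 19 mm wide; open, the fingers measure 117 mm over their backs; the gripper's body (75 mm by 190 mm) begins 51 mm behind the grasp point.
Start: joints at [1.028, 0.527, 1.433, -0, 1.181, -0.178], TCP at [0.222, 0.584, 0.24] pointing down, gripper open.
Joint ranges: [-3.08, 3.08], [-0.75, 2.2], [0.22, 2.44], [-1.43, 4.57], [0, 2.65], [-2.85, 2.85]. Speed limits (rad/s): [2.79, 2.79, 3.14, 3.14, 3.14, 3.14].

## Interface

Orientations are given as a unit quaternion [x, y, z, w].
In Python, from rig import robot, cams gives the robot as it stands.
- The arm moves only by the shell command python3 -m pendant 'ROWS' [FORCE]. ROWS is JSON, a list of rows, each an object with "jaw": the opening, from 0 (shut) to 1 (fully open); "linear": the shift along the tool's x, y, z in cm, a list of three; "twist": the turn about the tool's z in degrees. A call has 1 to 12 rows; each row shifts and turns the commanded pose from where the row before left it, along the tool's axes as they then stand; what a row does not reach is not made up. A row lasts 1/12 s, in which the tool goes at most 41.7 mm and 7.16 degrees, less where a joint would pass 70% of its speed; a pose out of reach is approached as far as the arm can. A call is refused whole if a number of a shift passes 4.17 or a number of a turn 7.16, either way. A call with a gripper value outside its range is refused whole. The fingers move at their own pace and stop on an object; FORCE is the grip in N (left out, the last holds). Time passes only in rows, so rows that do not move let the fingers close. It gives the time, the measured TCP pose, the force, the opening and the grip force at its end, in the units of the state.
- robot.get_obs(): the state, without advancing time (a new reading comes with each control period).
- cams.camera(name): name is "scene" or "top"; returns a dict with "color" (400x640x3 uint8, blue, green, red), "depth" (400x640 float32, m along the optical axis (not along the pixel's ray), 0 where there is no reading), "fov_y" (degrees; the focal length in pixels is half the picture's height over the tangent of half this angle, whatever the lens; pixels are square), "cx", "cy" (the principal point, pixels), "view" (4x4, takes a point from world to camera coordinates). Camera axes: x right, y down, z forward; pixel columns grow to the right and rows downward; lengths in m; the calibration is good to about 2 mm. A picture is of the moment at which its call begins.
- robot.hand_in(): hands the job in; it is judged then, once.
The state is a dict: "time": time; "q": joint angles; "joint_velocities": joint speeds; "joint_torque": joint torques, N m; "position": TCP position; "tool_rot": TCP orientation; "ft_force": force on the tool from outside, world axes, zero at the start; "moment": the same for the moment, N m; "grip_width": finger opening in m; "grip_force": force on a finger pad.
Only numpy, scipy, OpenCV 4.12 (cv2) and the standard library are available. Lean on these libraries where they do the work, as an engineer would, in place of code of your own. Each camera call takes 0.05 s, during which the arm holds its last target. There are 200 camera calls.

## Working session

There is one attempt and no reset: what is moved stays moved. The work goes in short steps, Python scripts to look and compute and a shell command to move; the robot and the scene stay as the last step left them, time stands still between calls to the robot, and variables do not carry over. Pictures are saved under pics/ and viewed, at most 10 in all, crops included, and the job is handed in when it is done.

```bash
ls; mkdir -p pics; python3 - <<'E'
from rig import robot,cams
import cv2,numpy as np
for n in("scene","top"):
    c=cams.camera(n); cv2.imwrite(f"pics/{n}0.png",c["color"]); np.savez(f"{n}0.npz",**c)
    print(n,c["fov_y"],c["cx"],c["cy"],np.round(c["view"],3).tolist())
print(robot.get_obs())
E
```

```text
pics
scene 46.63337646174096 316.9386918617365 193.46106721388907 [[-0.515, -0.857, -0.018, 0.282], [-0.481, 0.307, -0.821, 0.25], [0.709, -0.414, -0.57, 0.663], [0.0, 0.0, 0.0, 1.0]]
top 53.80882611208747 321.9144853937434 200.2407193857854 [[-0.01, -1.0, 0.025, 0.061], [-0.99, 0.006, -0.142, 0.431], [0.142, -0.026, -0.99, 0.91], [0.0, 0.0, 0.0, 1.0]]
{'time': 0.1, 'q': array([ 1.02853560e+00,  5.28359018e-01,  1.43374255e+00, -2.89950917e-05,
        1.18140871e+00, -1.78450239e-01]), 'joint_velocities': array([-0.00108877, -0.00229843, -0.00155271,  0.00135824, -0.00062511,
       -0.00011951]), 'joint_torque': array([-1.40581749e-03, -4.40985167e+01, -1.77149498e+01,  6.34718989e-02,
        5.33735566e-02, -6.14498413e-05]), 'position': array([0.22202786, 0.58357734, 0.23868823]), 'tool_rot': array([ 1.80898199e-01,  9.83501359e-01, -9.01957372e-04, -3.25538215e-04]), 'ft_force': array([-0.73045471,  0.41210578, -0.22086626]), 'moment': array([ 0.03049823,  0.05956803, -0.01822823]), 'grip_force': 0.0, 'grip_width': 0.0870729180587381}
```

View pics/top0.png

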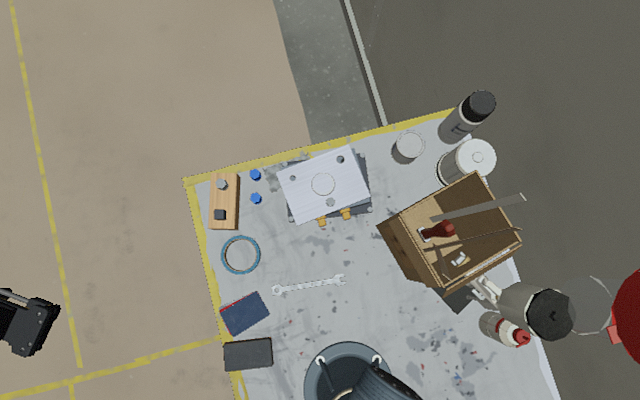

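View pics/scene0.png

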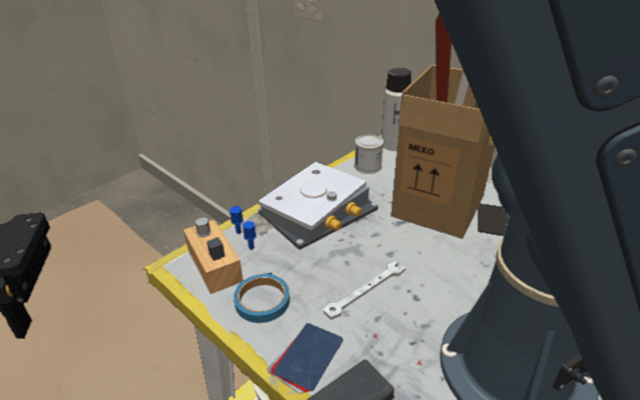

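Top view: block at (224,202), with the drift (dark square) at (220,214) and the bolt (grey hex) at (222,184). Look-alikes are the blue bolts at (256,175) and (256,198). The cover has open holes at (294,178) and (340,159), pivot head (330,202) and brass stubs (321,220) and (347,213). Tin is at (407,147), tape at (240,255).

```bash
cat > h.py <<'E'
import numpy as np,cv2
def ray(c,u,v,z):
    f=200/np.tan(np.radians(float(c["fov_y"]))/2)
    V=np.array(c["view"]);R=V[:3,:3];o=-R.T@V[:3,3]
    d=R.T@np.array([(u-c["cx"])/f,(v-c["cy"])/f,1.]); 
    return o+d*(z-o[2])/d[2]
def proj(c,p):
    f=200/np.tan(np.radians(float(c["fov_y"]))/2);V=np.array(c["view"]);q=V[:3,:3]@p+V[:3,3]
    return np.array([c["cx"]+f*q[0]/q[2],c["cy"]+f*q[1]/q[2]])
def blobs(c,mask,z,lo,hi,box):
    m=np.zeros_like(mask);x0,y0,x1,y1=box;m[y0:y1,x0:x1]=mask[y0:y1,x0:x1]
    for k in cv2.findContours(m,cv2.RETR_LIST,cv2.CHAIN_APPROX_NONE)[0]:
        a=cv2.contourArea(k)
        if lo<a<hi:
            r=cv2.minAreaRect(k);print(" area",a,"px",np.round(r[0],1),"sz",np.round(r[1],1),"ang",round(r[2],1),"w",np.round(ray(c,*r[0],z),4))
E
python3 - <<'E'
from h import *
c=dict(np.load("top0.npz"));s=dict(np.load("scene0.npz"))
I=c["color"];g=cv2.cvtColor(I,cv2.COLOR_BGR2GRAY);h=cv2.cvtColor(I,cv2.COLOR_BGR2HSV)
a=cv2.resize(I[135:235,195:385],None,fx=4,fy=4,interpolation=cv2.INTER_CUBIC)
b=cv2.resize(s["color"][155:260,175:375],None,fx=3.8,fy=3.8,interpolation=cv2.INTER_CUBIC)[:, :760]
b=b[:200] if 0 else b
cv2.imwrite("pics/crop_top.png",a);cv2.imwrite("pics/crop_scene.png",b)
print("cover bright");blobs(c,(g>185).astype(np.uint8),.06,800,9000,(270,135,380,230))
print("dark on cover");blobs(c,(g<150).astype(np.uint8),.06,12,200,(280,145,365,225))
print("wood");blobs(c,((h[...,0]>5)&(h[...,0]<25)&(h[...,1]>80)).astype(np.uint8),.052,300,4000,(205,165,245,240))
print("drift head");blobs(c,(g<75).astype(np.uint8),.082,30,300,(208,200,235,228))
print("bolt head");blobs(c,((h[...,1]<50)).astype(np.uint8),.080,30,300,(212,172,236,195))
print("blue");blobs(c,((h[...,0]>100)&(h[...,0]<125)&(h[...,1]>150)).astype(np.uint8),.04,20,300,(245,160,270,210))
E
```

```text
cover bright
 area 4318.0 px [322.4 184. ] sz [56.8 79.1] ang 68.2 w [0.465  0.0563 0.06  ]
dark on cover
 area 42.0 px [346.  214.9] sz [7.5 7.3] ang 76.0 w [0.3927 0.0029 0.06  ]
 area 26.5 px [344.5 209.9] sz [3.8 9.8] ang 71.6 w [0.4043 0.0062 0.06  ]
 area 35.5 px [287.2 209.2] sz [16.2  4.6] ang 68.2 w [0.4067 0.1378 0.06  ]
 area 16.5 px [292.2 177.2] sz [4.9 4.2] ang 45.0 w [0.4814 0.1262 0.06  ]
 area 77.0 px [293.5 161.1] sz [ 6.5 31.8] ang 68.2 w [0.5199 0.1233 0.06  ]
 area 33.0 px [340. 159.] sz [6. 6.] ang 90.0 w [0.5244 0.0145 0.06  ]
 area 128.5 px [361.7 162.5] sz [34.2  9.2] ang 67.8 w [ 0.5158 -0.0363  0.06  ]
wood
 area 1541.5 px [224.1 200.8] sz [29.4 56.2] ang 1.5 w [0.4284 0.284  0.052 ]
drift head
bolt head
 area 96.0 px [221.3 183.8] sz [12.7 10.6] ang 45.0 w [0.4632 0.2851 0.08  ]
blue
 area 65.5 px [255.8 197.8] sz [10.6  8.5] ang 45.0 w [0.4368 0.2129 0.04  ]
 area 69.0 px [255.2 174.7] sz [10.8  8.9] ang 56.3 w [0.492 0.215 0.04 ]
```

View pics/crop_top.png

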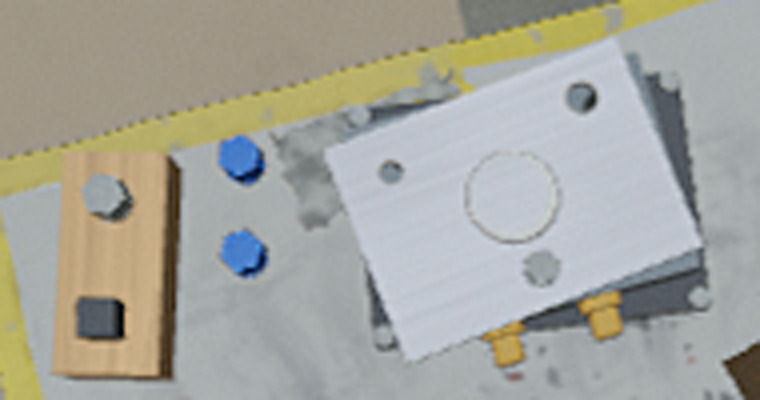

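View pics/crop_scene.png

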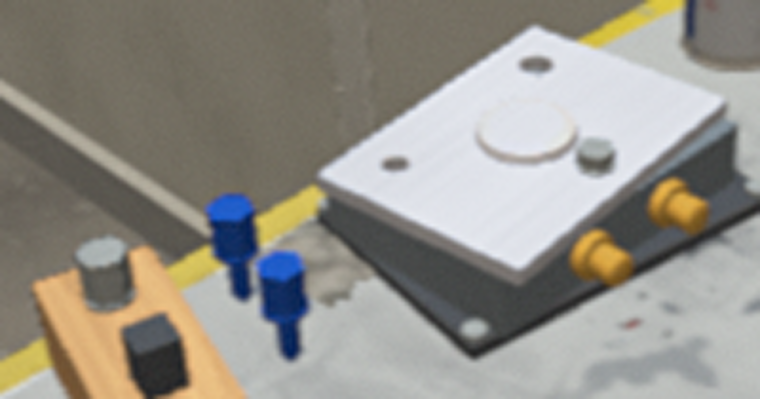

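Top crop: drift head top centre is at (220,214.2), square to the block; the grey hex bolt is at (222,184). The larger hole is the far right one, (340.4,159.2), and the smaller is at (292.7,177.7). The two blue bolts are the look-alikes. The scene crop confirms this: dark square head = drift, bright hex head with collar = bolt.

```bash
python3 - <<'E'
from h import *
c=dict(np.load("top0.npz"));s=dict(np.load("scene0.npz"))
P={n:ray(c,*p,z) for n,p,z in [("drift",(220,214.2),.082),("bolt",(221.8,183.6),.080),("dh",(340.3,159.2),.06),("bh",(292.7,177.7),.06),("pv",(330.2,202),.071),("boss",(323,184),.069)]}
for k,v in P.items():print(k,np.round(v,4),"in scene",np.round(proj(s,v),1))
D,B,Q=P["dh"][:2],P["bh"][:2],P["pv"][:2]
print("DB",np.linalg.norm(D-B),"DQ",np.linalg.norm(D-Q),"BQ",np.linalg.norm(B-Q))
u=(B-D)/np.linalg.norm(B-D);print("cover yaw (x axis) deg",np.degrees(np.arctan2(u[1],u[0])-np.pi/2))
def cloud(c):
    f=200/np.tan(np.radians(float(c["fov_y"]))/2);V=c["view"];d=c["depth"];v,u_=np.mgrid[:400,:640]
    p=np.stack([(u_-c["cx"])/f*d,(v-c["cy"])/f*d,d],-1)
    return (p-V[:3,3])@V[:3,:3]
for n,k in (("top",c),("sc",s)):
    w=cloud(k);R=np.hypot(w[...,0]-.46,w[...,1]-.05)<.16
    for lo,hi in((.008,.016),(.046,.053),(.056,.064)):
        m=R&(w[...,2]>lo)&(w[...,2]<hi)&(k["depth"]>0);p=w[m]
        r=cv2.minAreaRect(p[:,:2].astype(np.float32)) if len(p)>3 else None
        print(n,lo,len(p),r)
    m=R&(w[...,2]>.044)&(w[...,2]<.054)
    im=k["color"].copy();im[m]=(0,0,255);im[R&(w[...,2]>.008)&(w[...,2]<.016)]=(0,255,0)
    y0,x0=(135,260) if n=="top" else (155,250)
    cv2.imwrite(f"pics/fl_{n}.png",cv2.resize(im[y0:y0+100,x0:x0+130],None,fx=3,fy=3,interpolation=cv2.INTER_NEAREST))
a,b=[cv2.imread(f"pics/fl_{n}.png") for n in("top","sc")]
cv2.imwrite("pics/fl.png",np.hstack([a,b]))
E
```

```text
drift [0.394  0.2856 0.082 ] in scene [217.1 241.8]
bolt [0.4636 0.2838 0.08  ] in scene [204.  220.7]
dh [0.524  0.0138 0.06  ] in scene [316.5 171.6]
bh [0.4803 0.1252 0.06  ] in scene [279.5 197.7]
pv [0.4213 0.0393 0.071 ] in scene [332.2 194.2]
boss [0.4634 0.0552 0.069 ] in scene [314.2 187.3]
DB 0.11964841726478069 DQ 0.10580565370493827 BQ 0.10421494908998599
cover yaw (x axis) deg 21.379116779068035
top 0.008 583 ((0.45048755407333374, 0.03992169350385666), (0.18972069025039673, 0.2152346819639206), 4.932484149932861)
top 0.046 252 ((0.4311215877532959, 0.07571037858724594), (0.1902603656053543, 0.25494831800460815), 14.854336738586426)
top 0.056 3941 ((0.42748796939849854, 0.07501417398452759), (0.2056715190410614, 0.2498338520526886), 17.315580368041992)
sc 0.008 604 ((0.4151676893234253, 0.05298977345228195), (0.27858829498291016, 0.12752078473567963), 65.62773132324219)
sc 0.046 310 ((0.4223199486732483, 0.07155469805002213), (0.19271087646484375, 0.2577967345714569), 15.240811347961426)
sc 0.056 3234 ((0.4259387254714966, 0.07350798696279526), (0.21250632405281067, 0.25041288137435913), 18.167627334594727)
```

View pics/fl.png

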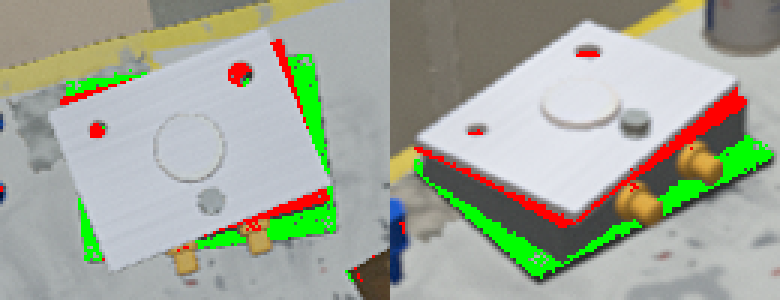

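The overlay puts flange top (red) outside the cover edges at the right, front and top left, so the flange is turned only slightly less than the cover. I'll fit its edges for a first estimate of the turn.

```bash
python3 - <<'E'
from h import *
c=dict(np.load("top0.npz"));s=dict(np.load("scene0.npz"))
def cloud(c):
    f=200/np.tan(np.radians(float(c["fov_y"]))/2);V=c["view"];d=c["depth"];v,u_=np.mgrid[:400,:640]
    p=np.stack([(u_-c["cx"])/f*d,(v-c["cy"])/f*d,d],-1)
    return (p-V[:3,3])@V[:3,:3]
def rows(w,m,ax):  # outer pixel per row/col
    return w[m]
for n,k,regs in (("top",c,{"right":(350,145,372,193),"front":(335,195,372,207),"left":(278,155,300,171)}),("sc",s,{"front":(315,180,500,235),"left":(255,195,310,235)})):
    w=cloud(k);z=w[...,2];R=np.hypot(w[...,0]-.46,w[...,1]-.05)<.16
    for nm,(x0,y0,x1,y1) in regs.items():
        m=np.zeros_like(R);m[y0:y1,x0:x1]=True
        m&=R&(z>.044)&(z<.0535)&(k["depth"]>0)
        pts=[]
        if nm=="right":
            for v in range(y0,y1):
                u=np.where(m[v])[0]
                if len(u):pts.append(ray(k,u.max()+.5,v,.05)[:2])
        elif nm=="front":
            for u in range(x0,x1):
                v=np.where(m[:,u])[0]
                if len(v):pts.append(ray(k,u,v.max()+.5,.05)[:2])
        else:
            for u in range(x0,x1):
                v=np.where(m[:,u])[0]
                if len(v):pts.append(ray(k,u,(v.min()-.5) if n=="top" else v.max()+.5,.05)[:2])
        p=np.array(pts,np.float32)
        if len(p)>4:
            l=cv2.fitLine(p,cv2.DIST_HUBER,0,1e-4,1e-4).ravel();d=l[:2]
            Q=np.array([.4213,.0393]);nrm=np.array([-d[1],d[0]]);print(n,nm,len(p),"ang mod90",round(np.degrees(np.arctan2(d[1],d[0]))%90,2),"dist to pivot",round(float((l[2:]-Q)@nrm),4))
# foot, green
    m=R&(z>.009)&(z<.0155)&(k["depth"]>0)
    if n=="top": 
        for x in (0,): 
            r=cv2.minAreaRect(w[m&(np.abs(w[...,0]-.45)<.09)&(np.abs(w[...,1]-.045)<.12)][:,:2].astype(np.float32));print("foot",r)
        v,u=np.where(m&(np.hypot(w[...,0]-.524,w[...,1]-.0138)<.03));print("bore px",u.mean(),v.mean(),len(u),list(zip(u,v))[:20])
        print("z patch",np.round(z[154:165,334:347]*1000).astype(int))
E
```

```text
top right 28 ang mod90 15.39 dist to pivot -0.0911
top front 24 ang mod90 13.6 dist to pivot -0.0188
top left 19 ang mod90 15.3 dist to pivot 0.1141
foot ((0.4521174132823944, 0.040177375078201294), (0.17183218896389008, 0.2253512442111969), 0.9058203101158142)
bore px 341.5 162.0 4 [(np.int64(342), np.int64(161)), (np.int64(341), np.int64(162)), (np.int64(342), np.int64(162)), (np.int64(341), np.int64(163))]
z patch [[ 58  59  60  60  61  58  56  62  61  60  60  60  60]
 [ 56  60  57  57  59  63  59  61  60  60  63  59  59]
 [ 59  60  59  58  51  51  53  54  60  58  58  58  62]
 [ 56  60  57  50  49  48  51  50  48  59  61  62  60]
 [ 60  58  50  52  53  47  53  48  51  50  59  58  58]
 [ 60  60  48  49  47  47  48  48  39  35  60  61  61]
 [ 60  60  50 960  51  50  49  34  24  26  60  57  59]
 [ 60  61  52  48  52  51  35  23  15  17  62  60  62]
 [ 60  59  59  50  50  45  21  12  11  58  60  58  64]
 [ 61  60  58  57 960  50  49  12  58  58  60  58  61]
 [ 60  59  61  59  59  58  60  57  59  57  58  61  61]]
sc front 60 ang mod90 15.57 dist to pivot -0.024
sc left 51 ang mod90 18.79 dist to pivot 0.0949
```

Edge fits: the flange sits at about 15.2° and the cover at 21.4°, so the bore lies about 11 mm clockwise (world −y) of the cover's large hole. I'll fetch the drift now.

```bash
python3 -m pendant '[{"jaw":0.6,"linear":[0,0,0],"twist":-6.5},{"jaw":0.6,"linear":[0,0,0],"twist":-6.5},{"jaw":0.6,"linear":[0,0,0],"twist":-6.4},{"jaw":0.6,"linear":[-2,-3.26,0],"twist":0},{"jaw":0.6,"linear":[-2,-3.26,0],"twist":0},{"jaw":0.6,"linear":[-2,-3.26,0],"twist":0},{"jaw":0.6,"linear":[-2,-3.26,0],"twist":0},{"jaw":0.6,"linear":[-2,-3.26,0],"twist":0},{"jaw":0.6,"linear":[-2,-3.26,0],"twist":0},{"jaw":0.6,"linear":[-2,-3.26,0],"twist":0},{"jaw":0.6,"linear":[-2,-3.26,0],"twist":0},{"jaw":0.6,"linear":[-2,-3.26,0],"twist":0}]' 20
```

```text
time: 1.1
position: [0.3952, 0.2845, 0.2394]
tool_rot: [0.012, 1.0, -0.0, -0.0]
ft_force: [1.0, -0.0, 0.8]
grip_width: 0.0521
grip_force: 0.0
```

```bash
python3 -m pendant '[{"jaw":0.6,"linear":[0.1,0.1,3.4],"twist":0},{"jaw":0.6,"linear":[0,0,3.4],"twist":0},{"jaw":0.6,"linear":[0,0,3.4],"twist":0},{"jaw":0.6,"linear":[0,0,3.4],"twist":0},{"jaw":0.6,"linear":[0,0,1.6],"twist":0},{"jaw":0.6,"linear":[0,0,1.5],"twist":0},{"jaw":0.6,"linear":[0,0,0],"twist":0}]' 20; python3 - <<'E'
from h import *
from rig import cams
c=cams.camera("scene");t=cams.camera("top")
a=cv2.resize(c["color"][150:280,150:290],None,fx=2.8,fy=2.8);b=cv2.resize(t["color"][140:270,170:310],None,fx=2.8,fy=2.8)
cv2.imwrite("pics/g1.png",np.hstack([a,b]))
E
```

```text
time: 1.68
position: [0.3934, 0.2868, 0.0704]
tool_rot: [0.013, 1.0, -0.001, -0.001]
ft_force: [0.4, 0.6, 1.3]
grip_width: 0.0522
grip_force: 0.0
```

View pics/g1.png

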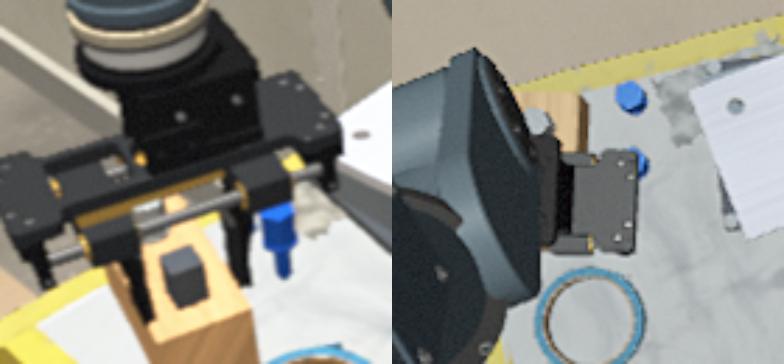

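The fingers straddle the drift's head, with its base at (185,293) and the tips at (145,310) and (240,280). I'll close and lift.

```bash
python3 -m pendant '[{"jaw":0.2,"linear":[0,0,0],"twist":0},{"jaw":0.2,"linear":[0,0,0],"twist":0},{"jaw":0.2,"linear":[0,0,0],"twist":0},{"jaw":0.2,"linear":[0,0,0],"twist":0},{"jaw":0.2,"linear":[0,0,0],"twist":0},{"jaw":0.2,"linear":[0,0,0],"twist":0}]' 30
```

```text
time: 2.28
position: [0.3944, 0.2879, 0.073]
tool_rot: [0.013, 1.0, 0.001, 0.001]
ft_force: [-1.0, 3.6, 0.1]
grip_width: 0.022
grip_force: 30.3
```

```bash
python3 -m pendant '[{"jaw":0.2,"linear":[0,0,-1],"twist":0},{"jaw":0.2,"linear":[0,0,-2.5],"twist":0},{"jaw":0.2,"linear":[0,0,-3],"twist":0},{"jaw":0.2,"linear":[0,0,-2],"twist":0},{"jaw":0.2,"linear":[0,0,0],"twist":0},{"jaw":0.2,"linear":[0,0,0],"twist":0}]' 30; python3 - <<'E'
from rig import robot
import numpy as np
p=[]
o=robot.get_obs();print(o["position"],o["ft_force"],o["tool_rot"])
D=np.array([.524,.0138])-o["position"][:2];q=o["tool_rot"];a=2*np.arctan2(q[0],q[1])
# tool x=( -cos a, sin a ), y=(sin a, cos a)
print("tool shift cm",100*(D@[-np.cos(a),np.sin(a)]),100*(D@[np.sin(a),np.cos(a)]))
E
```

```text
time: 2.78
position: [0.3943, 0.2873, 0.1589]
tool_rot: [0.012, 1.0, 0.0, 0.001]
ft_force: [0.5, -0.2, -1.1]
grip_width: 0.022
grip_force: 30.0
[0.39426654 0.28730578 0.15890188] [ 0.5030865  -0.24706197 -1.14750184] [1.24295082e-02 9.99921933e-01 3.40339535e-04 1.23294670e-03]
tool shift cm -13.649194025456577 -27.019647464690085
```

```bash
python3 -m pendant '[{"jaw":0.2,"linear":[-0.9,-1.8,0],"twist":0},{"jaw":0.2,"linear":[-1.45,-2.9,0],"twist":0},{"jaw":0.2,"linear":[-1.5,-2.9,0],"twist":0},{"jaw":0.2,"linear":[-1.5,-2.9,0],"twist":0},{"jaw":0.2,"linear":[-1.5,-2.9,0],"twist":0},{"jaw":0.2,"linear":[-1.5,-2.9,0],"twist":0},{"jaw":0.2,"linear":[-1.5,-2.9,0],"twist":0},{"jaw":0.2,"linear":[-1.5,-2.9,0],"twist":0},{"jaw":0.2,"linear":[-1.4,-2.9,0],"twist":0},{"jaw":0.2,"linear":[-0.9,-2.0,0],"twist":0},{"jaw":0.2,"linear":[0,0,0],"twist":0},{"jaw":0.2,"linear":[0,0,0],"twist":0}]' 30; python3 - <<'E'
from h import *
from rig import cams,robot
c=cams.camera("scene");t=cams.camera("top");np.savez("s1.npz",**c)
o=robot.get_obs();p=o["position"];print(np.round(p,4),[np.round(proj(c,np.array([p[0],p[1],p[2]-d])),1) for d in (.0205,.0405,.0645)],np.round(proj(c,np.array([.524,.0138,.06])),1))
a=cv2.resize(c["color"][110:220,250:390],None,fx=4,fy=4,interpolation=cv2.INTER_CUBIC)
cv2.imwrite("pics/g2.png",a)
E
```

```text
time: 3.78
position: [0.5227, 0.0129, 0.1561]
tool_rot: [0.014, 1.0, 0.0, -0.002]
ft_force: [0.4, 0.6, -1.5]
grip_width: 0.022
grip_force: 30.0
[0.5218 0.0146 0.1564] [array([316. , 140.8]), array([316.2, 149.3]), array([316.4, 159.3])] [316.4 171.6]
```

View pics/g2.png

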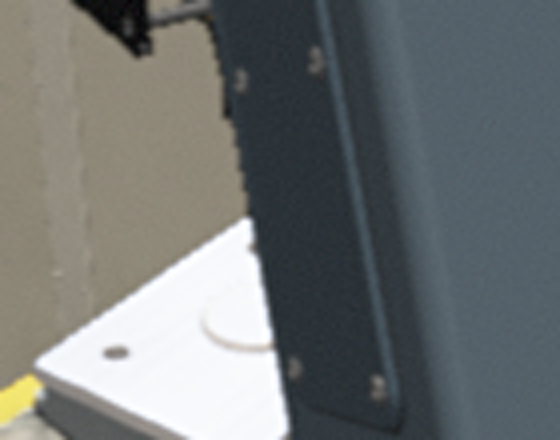

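The arm hides the hole from the scene camera, so I'll go down by feel.

```bash
python3 -m pendant '[{"jaw":0.2,"linear":[-0.15,0,1.4],"twist":0},{"jaw":0.2,"linear":[0,0,1.4],"twist":0},{"jaw":0.2,"linear":[0,0,0],"twist":0},{"jaw":0.2,"linear":[0,0,0.2],"twist":0},{"jaw":0.2,"linear":[0,0,0.2],"twist":0},{"jaw":0.2,"linear":[0,0,0.2],"twist":0},{"jaw":0.2,"linear":[0,0,0],"twist":0}]' 30; python3 -m pendant '[{"jaw":0.2,"linear":[0,0,0.2],"twist":0},{"jaw":0.2,"linear":[0,0,0],"twist":0}]' 30
```

```text
time: 4.47
position: [0.5251, 0.0142, 0.1237]
tool_rot: [0.012, 1.0, -0.0, 0.0]
ft_force: [0.3, -0.1, -0.0]
grip_width: 0.0218
grip_force: 30.0
time: 4.63
position: [0.5251, 0.0139, 0.1216]
tool_rot: [0.013, 1.0, -0.0, 0.0]
ft_force: [-0.1, 1.3, -2.1]
grip_width: 0.0217
grip_force: 30.0
```

```bash
python3 -m pendant '[{"jaw":0.2,"linear":[0,0,0.2],"twist":0},{"jaw":0.2,"linear":[0,0,0],"twist":0}]' 30;  python3 -m pendant '[{"jaw":0.2,"linear":[0,0,0.2],"twist":0},{"jaw":0.2,"linear":[0,0,0],"twist":0}]' 30
```

```text
time: 4.8
position: [0.525, 0.0138, 0.1194]
tool_rot: [0.013, 1.0, 0.0, -0.0]
ft_force: [-0.6, -0.1, -1.5]
grip_width: 0.0219
grip_force: 30.0
time: 4.97
position: [0.5249, 0.0138, 0.1173]
tool_rot: [0.013, 1.0, 0.0, -0.0]
ft_force: [-0.4, -0.4, -1.2]
grip_width: 0.022
grip_force: 30.0
```

```bash
python3 -m pendant '[{"jaw":0.2,"linear":[0,0,0.15],"twist":0},{"jaw":0.2,"linear":[0,0,0],"twist":0}]' 30
```

```text
time: 5.13
position: [0.5249, 0.0139, 0.1158]
tool_rot: [0.013, 1.0, 0.0, -0.0]
ft_force: [-0.3, 0.0, -0.9]
grip_width: 0.022
grip_force: 30.0
```

The drift tip is inside the cover hole with no force. Next I'll drag the cover clockwise along the arc.

```bash
python3 -m pendant '[{"jaw":0.2,"linear":[0.03,-0.15,0],"twist":0},{"jaw":0.2,"linear":[0.03,-0.15,0],"twist":0},{"jaw":0.2,"linear":[0.03,-0.15,0],"twist":0},{"jaw":0.2,"linear":[0.03,-0.15,0],"twist":0},{"jaw":0.2,"linear":[0,0,0],"twist":0}]' 30;  python3 -m pendant '[{"jaw":0.2,"linear":[0.035,-0.15,0],"twist":0},{"jaw":0.2,"linear":[0.035,-0.15,0],"twist":0},{"jaw":0.2,"linear":[0,0,0],"twist":0}]' 30
```

```text
time: 5.55
position: [0.5234, 0.0082, 0.116]
tool_rot: [0.013, 1.0, 0.0, -0.0]
ft_force: [1.6, 4.2, -0.4]
grip_width: 0.0219
grip_force: 30.0
time: 5.8
position: [0.5222, 0.005, 0.116]
tool_rot: [0.013, 1.0, 0.0, -0.001]
ft_force: [-1.3, 3.5, -0.2]
grip_width: 0.0219
grip_force: 30.0
```

```bash
python3 -m pendant '[{"jaw":0.2,"linear":[0,0,0.2],"twist":0},{"jaw":0.2,"linear":[0,0,0],"twist":0}]' 30; python3 -m pendant '[{"jaw":0.2,"linear":[0,0,0.1],"twist":0},{"jaw":0.2,"linear":[0,0,0],"twist":0}]' 30
```

```text
time: 5.97
position: [0.5225, 0.005, 0.1139]
tool_rot: [0.013, 1.0, 0.0, -0.0]
ft_force: [-0.6, 3.9, -0.2]
grip_width: 0.0215
grip_force: 30.0
time: 6.13
position: [0.5226, 0.0049, 0.1129]
tool_rot: [0.012, 1.0, -0.0, -0.0]
ft_force: [-1.6, 4.1, 0.6]
grip_width: 0.0216
grip_force: 30.0
```

```bash
python3 -m pendant '[{"jaw":0.2,"linear":[0,0,0.1],"twist":0},{"jaw":0.2,"linear":[0,0,0],"twist":0}]' 30
```

```text
time: 6.3
position: [0.5226, 0.0049, 0.1119]
tool_rot: [0.012, 1.0, -0.0, -0.0]
ft_force: [-0.9, 3.0, 1.5]
grip_width: 0.0217
grip_force: 30.0
```

```bash
python3 -m pendant '[{"jaw":0.2,"linear":[0,0,0.1],"twist":0},{"jaw":0.2,"linear":[0,0,0],"twist":0}]' 30
```

```text
time: 6.47
position: [0.5226, 0.0048, 0.1109]
tool_rot: [0.013, 1.0, -0.0, -0.0]
ft_force: [-2.2, 3.0, 1.3]
grip_width: 0.0219
grip_force: 30.0
```

```bash
python3 -m pendant '[{"jaw":0.2,"linear":[0,-0.03,0.1],"twist":0},{"jaw":0.2,"linear":[0,-0.03,0.1],"twist":0},{"jaw":0.2,"linear":[0,0,0],"twist":0}]' 30
```

```text
time: 6.72
position: [0.5225, 0.0045, 0.1087]
tool_rot: [0.013, 1.0, 0.0, -0.001]
ft_force: [-1.8, 5.0, 1.0]
grip_width: 0.0215
grip_force: 30.0
```

```bash
python3 -m pendant '[{"jaw":0.2,"linear":[0,-0.03,0.1],"twist":0},{"jaw":0.2,"linear":[0,-0.03,0.1],"twist":0},{"jaw":0.2,"linear":[0,0,0],"twist":0}]' 30
```

```text
time: 6.97
position: [0.5224, 0.0041, 0.1067]
tool_rot: [0.013, 1.0, 0.0, -0.001]
ft_force: [-3.2, 4.9, 0.8]
grip_width: 0.0219
grip_force: 30.0
```

```bash
python3 -m pendant '[{"jaw":0.2,"linear":[0.03,-0.02,0.1],"twist":0},{"jaw":0.2,"linear":[0.02,-0.02,0.1],"twist":0},{"jaw":0.2,"linear":[0,-0.02,0.1],"twist":0},{"jaw":0.2,"linear":[0,0,0],"twist":0}]' 30
```

```text
time: 7.3
position: [0.522, 0.0035, 0.1037]
tool_rot: [0.013, 1.0, 0.0, -0.001]
ft_force: [-2.6, 4.7, 0.8]
grip_width: 0.0218
grip_force: 30.0
```

```bash
python3 -m pendant '[{"jaw":0.2,"linear":[0,-0.02,0.1],"twist":0},{"jaw":0.2,"linear":[0,0,0.1],"twist":0},{"jaw":0.2,"linear":[0,0,0],"twist":0}]' 30
```

```text
time: 7.55
position: [0.5218, 0.0034, 0.1017]
tool_rot: [0.013, 1.0, 0.0, -0.001]
ft_force: [-2.7, 5.1, 1.2]
grip_width: 0.0221
grip_force: 30.0
```

```bash
python3 -m pendant '[{"jaw":0.2,"linear":[0.02,-0.02,0.1],"twist":0},{"jaw":0.2,"linear":[0.02,0,0.1],"twist":0},{"jaw":0.2,"linear":[0,-0.02,0.1],"twist":0},{"jaw":0.2,"linear":[0,0,0],"twist":0}]' 30
```

```text
time: 7.88
position: [0.5214, 0.0029, 0.0986]
tool_rot: [0.013, 1.0, 0.0, -0.001]
ft_force: [-1.7, 5.2, 0.8]
grip_width: 0.0218
grip_force: 30.0
```

```bash
python3 -m pendant '[{"jaw":0.2,"linear":[0,0,0.1],"twist":0},{"jaw":0.2,"linear":[0,0,0.1],"twist":0},{"jaw":0.2,"linear":[0,0,0],"twist":0}]' 30
```

```text
time: 8.13
position: [0.5214, 0.003, 0.0966]
tool_rot: [0.013, 1.0, 0.0, -0.001]
ft_force: [-2.6, 4.2, 1.2]
grip_width: 0.0216
grip_force: 30.0
```

```bash
python3 -m pendant '[{"jaw":0.2,"linear":[0,0,0.1],"twist":0},{"jaw":0.2,"linear":[0,0,0.1],"twist":0},{"jaw":0.2,"linear":[0,0,0.1],"twist":0},{"jaw":0.2,"linear":[0,0,0],"twist":0}]' 30
```

```text
time: 8.47
position: [0.5214, 0.003, 0.0936]
tool_rot: [0.013, 1.0, 0.0, -0.001]
ft_force: [-1.8, 4.6, -0.3]
grip_width: 0.0222
grip_force: 30.0
```

```bash
python3 -m pendant '[{"jaw":0.2,"linear":[0,0,0.1],"twist":0},{"jaw":0.2,"linear":[0,0,0.1],"twist":0},{"jaw":0.2,"linear":[0,0,0],"twist":0}]' 30
```

```text
time: 8.72
position: [0.5213, 0.003, 0.0916]
tool_rot: [0.013, 1.0, 0.0, -0.001]
ft_force: [-2.8, 4.1, 0.3]
grip_width: 0.0217
grip_force: 30.0
```

```bash
python3 -m pendant '[{"jaw":0.2,"linear":[0,0,0.1],"twist":0},{"jaw":0.2,"linear":[0,0,0.1],"twist":0},{"jaw":0.2,"linear":[0,0,0],"twist":0}]' 30
```

```text
time: 8.97
position: [0.5213, 0.003, 0.0896]
tool_rot: [0.013, 1.0, 0.0, -0.001]
ft_force: [-2.1, 4.5, 1.4]
grip_width: 0.0219
grip_force: 30.0
```

```bash
python3 -m pendant '[{"jaw":0.2,"linear":[0,0,0.1],"twist":0},{"jaw":0.2,"linear":[0,0,0.1],"twist":0},{"jaw":0.2,"linear":[0,0,0.1],"twist":0},{"jaw":0.2,"linear":[0,0,0],"twist":0}]' 30
```

```text
time: 9.3
position: [0.5213, 0.003, 0.0866]
tool_rot: [0.013, 1.0, 0.0, -0.001]
ft_force: [-2.6, 5.0, 1.2]
grip_width: 0.0218
grip_force: 30.0
```

```bash
python3 -m pendant '[{"jaw":0.2,"linear":[0,0,0.1],"twist":0},{"jaw":0.2,"linear":[0,0,0.1],"twist":0},{"jaw":0.2,"linear":[0,0,0.1],"twist":0},{"jaw":0.2,"linear":[0,0,0],"twist":0}]' 30
```

```text
time: 9.63
position: [0.5213, 0.0029, 0.0836]
tool_rot: [0.013, 1.0, 0.0, -0.001]
ft_force: [-3.3, 4.1, 2.0]
grip_width: 0.0216
grip_force: 30.0
```

```bash
python3 -m pendant '[{"jaw":0.2,"linear":[0,0,0.1],"twist":0},{"jaw":0.2,"linear":[0,0,0.05],"twist":0},{"jaw":0.2,"linear":[0,0,0],"twist":0}]' 30
```

```text
time: 9.88
position: [0.5213, 0.003, 0.0822]
tool_rot: [0.013, 1.0, 0.0, -0.001]
ft_force: [-2.9, 5.2, 1.2]
grip_width: 0.0217
grip_force: 30.0
```

```bash
python3 -m pendant '[{"jaw":0.2,"linear":[0,0,0.1],"twist":0},{"jaw":0.2,"linear":[0,0,0],"twist":0}]' 30
```

```text
time: 10.05
position: [0.5213, 0.003, 0.0811]
tool_rot: [0.013, 1.0, 0.0, -0.001]
ft_force: [-2.5, 5.8, 0.8]
grip_width: 0.0216
grip_force: 30.0
```

```bash
python3 -m pendant '[{"jaw":0.2,"linear":[0,0,0.05],"twist":0},{"jaw":0.2,"linear":[0,0,0],"twist":0}]' 30
```

```text
time: 10.22
position: [0.5213, 0.003, 0.0809]
tool_rot: [0.013, 1.0, 0.0, -0.001]
ft_force: [-3.2, 4.3, 3.7]
grip_width: 0.0218
grip_force: 30.0
```

```bash
python3 -m pendant '[{"jaw":0.2,"linear":[0,0,0.05],"twist":0},{"jaw":0.2,"linear":[0,0,0],"twist":0}]' 30
```

```text
time: 10.38
position: [0.5213, 0.003, 0.0809]
tool_rot: [0.013, 1.0, 0.0, -0.001]
ft_force: [-4.2, 4.8, 7.7]
grip_width: 0.0216
grip_force: 30.0
```

It is seated: z stopped at 0.0809 with 7.7 N. I'll relax the side load, release and rise.

```bash
python3 -m pendant '[{"jaw":0.2,"linear":[0.02,0.04,-0.04],"twist":0},{"jaw":0.2,"linear":[0,0,0],"twist":0},{"jaw":0.45,"linear":[0,0,0],"twist":0},{"jaw":0.45,"linear":[0,0,0],"twist":0},{"jaw":0.45,"linear":[0,0,0],"twist":0},{"jaw":0.45,"linear":[0,0,0],"twist":0}]' 30; python3 -m pendant '[{"jaw":0.45,"linear":[0,0,-1],"twist":0},{"jaw":0.45,"linear":[0,0,-3],"twist":0},{"jaw":0.45,"linear":[0,0,-3],"twist":0},{"jaw":0.45,"linear":[0,0,-2],"twist":0},{"jaw":0.45,"linear":[0,0,0],"twist":0}]' 30; python3 - <<'E'
from rig import robot
import numpy as np
o=robot.get_obs();print(o["position"],o["ft_force"],o["tool_rot"])
D=np.array([.4632,.2850])-o["position"][:2];q=o["tool_rot"];a=2*np.arctan2(q[0],q[1])
print("tool shift cm",100*(D@[-np.cos(a),np.sin(a)]),100*(D@[np.sin(a),np.cos(a)]))
E
```

```text
time: 10.88
position: [0.5231, 0.0022, 0.081]
tool_rot: [0.013, 1.0, -0.001, 0.001]
ft_force: [-0.2, 0.4, -0.2]
grip_width: 0.037
grip_force: 0.0
time: 11.3
position: [0.5251, 0.0022, 0.1758]
tool_rot: [0.012, 1.0, -0.001, 0.005]
ft_force: [0.5, -0.4, 0.8]
grip_width: 0.0392
grip_force: 0.0
[0.52509225 0.00219196 0.17580349] [ 0.47663273 -0.40252807  0.75900126] [ 0.01248502  0.99990805 -0.00116748  0.00516228]
tool shift cm 6.893422854379862 28.117452029172764
```

Before the bolt grasp I need the hex's orientation, so I'll enlarge the saved first pictures.

```bash
python3 - <<'E'
from h import *
c=dict(np.load("top0.npz"));s=dict(np.load("scene0.npz"))
a=cv2.resize(c["color"][172:197,209:234],(390,390),interpolation=cv2.INTER_CUBIC)
b=cv2.resize(s["color"][210:240,188:218],(390,390),interpolation=cv2.INTER_CUBIC)
cv2.imwrite("pics/hex.png",np.hstack([a,b]))
# hexagonal harmonic of radial edge distance
g=cv2.GaussianBlur(cv2.cvtColor(c["color"],cv2.COLOR_BGR2HSV)[...,1].astype(np.float32),(0,0),.6)
for cx,cy in((221.3,183.4),(221.8,183.8),(221.0,183.0)):
    th=np.radians(np.arange(0,360,3));rr=[]
    for t in th:
        r=np.arange(2,11,.1);v=cv2.remap(g,(cx+r*np.cos(t)).astype(np.float32)[None],(cy+r*np.sin(t)).astype(np.float32)[None],1)[0]
        rr.append(r[np.argmax(v>60)])
    F=np.sum(np.array(rr)*np.exp(-6j*th))/len(th);print("r",np.mean(rr),"|6|",abs(F),"corner dir img deg",np.degrees(-np.angle(F)/-1)/6 if 0 else np.degrees(np.angle(np.conj(F)))/6)
E
```

```text
r 6.26916666666667 |6| 0.018919580831075256 corner dir img deg -28.45540085985915
r 6.264166666666671 |6| 0.08179745497114563 corner dir img deg -20.62281371386641
r 6.243333333333337 |6| 0.04331463455274774 corner dir img deg 12.58765808533761
```

View pics/hex.png

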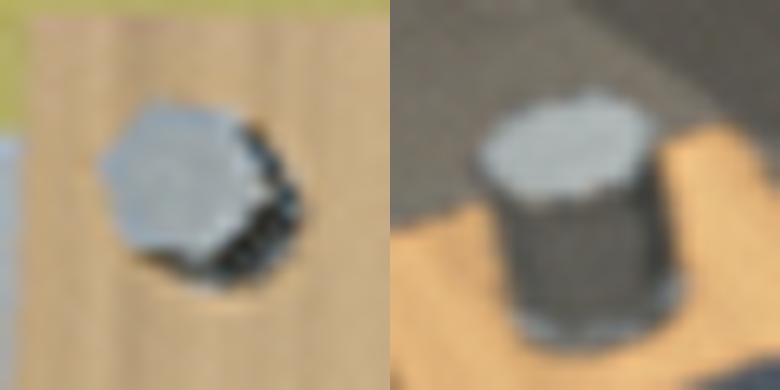

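The left half shows hex corners at about 8° clockwise from the image horizontal. The nearest pair of flats therefore needs the jaws at world 112°, a twist of −23.5°. The head centre is at (220.2,183.0), roughly (0.465, 0.2875).

```bash
python3 -m pendant '[{"jaw":0.6,"linear":[0,0,0],"twist":-5.9},{"jaw":0.6,"linear":[0,0,0],"twist":-5.9},{"jaw":0.6,"linear":[0,0,0],"twist":-5.9},{"jaw":0.6,"linear":[0,0,0],"twist":-5.8},{"jaw":0.6,"linear":[0,0,0],"twist":0}]' 30 ; python3 -m pendant '[{"jaw":0.6,"linear":[-0.54,2.86,0],"twist":0},{"jaw":0.6,"linear":[-0.54,2.86,0],"twist":0},{"jaw":0.6,"linear":[-0.54,2.86,0],"twist":0},{"jaw":0.6,"linear":[-0.54,2.86,0],"twist":0},{"jaw":0.6,"linear":[-0.54,2.86,0],"twist":0},{"jaw":0.6,"linear":[-0.54,2.86,0],"twist":0},{"jaw":0.6,"linear":[-0.54,2.86,0],"twist":0},{"jaw":0.6,"linear":[-0.54,2.86,0],"twist":0},{"jaw":0.6,"linear":[-0.54,2.86,0],"twist":0},{"jaw":0.6,"linear":[-0.54,2.86,0],"twist":0},{"jaw":0.6,"linear":[0,0,0],"twist":0},{"jaw":0.6,"linear":[0,0,0],"twist":0}]' 30; python3 - <<'E'
from h import *
from rig import robot,cams
o=robot.get_obs();print(o["position"])
q=o["tool_rot"];a=2*np.arctan2(q[0],q[1]);D=np.array([.465,.2875])-o["position"][:2]
print(np.degrees(a),"tool shift cm",100*(D@[-np.cos(a),np.sin(a)]),100*(D@[np.sin(a),np.cos(a)]))
c=cams.camera("top");np.savez("t2.npz",**c)
I=c["color"];g=cv2.cvtColor(I,cv2.COLOR_BGR2GRAY)
for th in(140,160):
    print("dark",th);blobs(c,(g<th).astype(np.uint8),.06,10,120,(285,150,350,195))
a1=cv2.resize(I[135:235,255:385],None,fx=5,fy=5,interpolation=cv2.INTER_CUBIC);cv2.imwrite("pics/t2.png",a1)
E
```

```text
time: 11.72
position: [0.5217, 0.0028, 0.1709]
tool_rot: [-0.192, 0.981, -0.0, -0.0]
ft_force: [-0.3, 0.3, 0.6]
grip_width: 0.0517
grip_force: 0.0
time: 12.72
position: [0.4639, 0.2894, 0.1707]
tool_rot: [-0.192, 0.981, -0.0, -0.0]
ft_force: [0.1, -0.2, -0.4]
grip_width: 0.0525
grip_force: 0.0
[0.46387865 0.28938777 0.17072007]
-22.13154431382497 tool shift cm -0.03275397252919427 -0.21711358950941528
dark 140
 area 14.0 px [295. 174.] sz [4. 4.] ang 90.0 w [0.4891 0.1199 0.06  ]
 area 86.0 px [345.  158.5] sz [11.  8.] ang 90.0 w [0.5256 0.0027 0.06  ]
dark 160
 area 14.5 px [295. 174.] sz [4. 4.] ang 90.0 w [0.4891 0.1199 0.06  ]
 area 10.5 px [294.  161.5] sz [ 2.1 14.2] ang 83.7 w [0.5189 0.1222 0.06  ]
 area 87.5 px [345.  158.5] sz [11.  8.] ang 90.0 w [0.5256 0.0027 0.06  ]
```

View pics/t2.png

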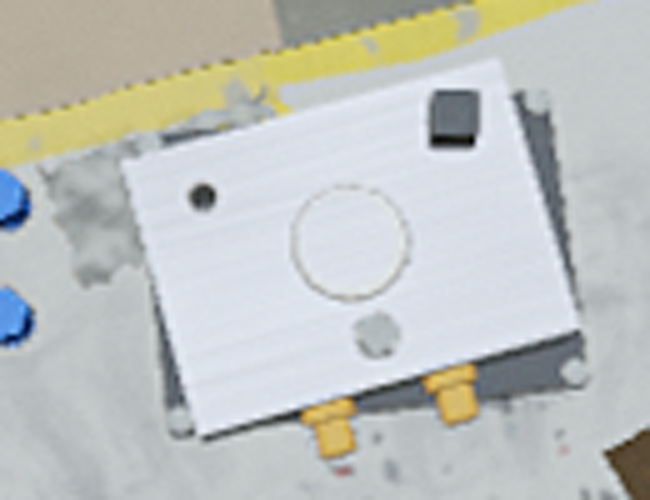

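The drift stands upright with its head at (455,118) in the crop. The bolt hole at (203,196), pixel (295.2,173.8), is fully dark, so the bore is in line. Now I'll take the bolt.

```bash
python3 -m pendant '[{"jaw":0.6,"linear":[0,-0.2,1.7],"twist":0},{"jaw":0.6,"linear":[0,0,3],"twist":0},{"jaw":0.6,"linear":[0,0,3],"twist":0},{"jaw":0.6,"linear":[0,0,1.5],"twist":0},{"jaw":0.6,"linear":[0,0,0.5],"twist":0},{"jaw":0.6,"linear":[0,0,0],"twist":0}]' 30 ; python3 -m pendant '[{"jaw":0.2,"linear":[0,0,0],"twist":0},{"jaw":0.2,"linear":[0,0,0],"twist":0},{"jaw":0.2,"linear":[0,0,0],"twist":0},{"jaw":0.2,"linear":[0,0,0],"twist":0},{"jaw":0.2,"linear":[0,0,0],"twist":0},{"jaw":0.2,"linear":[0,0,0],"twist":0}]' 30
```

```text
time: 13.27
position: [0.4648, 0.2848, 0.0726]
tool_rot: [-0.19, 0.982, -0.0, -0.002]
ft_force: [-0.0, 0.4, -0.3]
grip_width: 0.0519
grip_force: 0.0
time: 13.77
position: [0.4654, 0.2867, 0.0746]
tool_rot: [-0.191, 0.982, 0.0, 0.001]
ft_force: [0.5, 0.8, 3.0]
grip_width: 0.0219
grip_force: 29.6
```

```bash
python3 -m pendant '[{"jaw":0.2,"linear":[0,0,-1],"twist":0},{"jaw":0.2,"linear":[0,0,-3],"twist":0},{"jaw":0.2,"linear":[0,0,-3],"twist":0},{"jaw":0.2,"linear":[0,0,-3],"twist":0},{"jaw":0.2,"linear":[0.4,-1.6,0],"twist":0},{"jaw":0.2,"linear":[0.7,-2.9,0],"twist":0},{"jaw":0.2,"linear":[0.7,-2.9,0],"twist":0},{"jaw":0.2,"linear":[0.7,-2.9,0],"twist":0},{"jaw":0.2,"linear":[0.7,-2.9,0],"twist":0},{"jaw":0.2,"linear":[0.56,-2.14,0],"twist":0},{"jaw":0.2,"linear":[0.3,-1,0],"twist":0},{"jaw":0.2,"linear":[0,0,0],"twist":0}]' 30 ; python3 -m pendant '[{"jaw":0.2,"linear":[0,0,0],"twist":0},{"jaw":0.2,"linear":[0,0,0],"twist":0},{"jaw":0.2,"linear":[0,0,0],"twist":0}]' 30; python3 - <<'E'
from h import *
from rig import robot,cams
o=robot.get_obs();p=o["position"];print(p)
q=o["tool_rot"];a=2*np.arctan2(q[0],q[1]);D=np.array([.4893,.1200])-p[:2]
print("tool shift cm",100*(D@[-np.cos(a),np.sin(a)]),100*(D@[np.sin(a),np.cos(a)]))
E
```

```text
time: 14.77
position: [0.4893, 0.1181, 0.1744]
tool_rot: [-0.19, 0.982, -0.0, 0.0]
ft_force: [-0.5, 0.2, -0.9]
grip_width: 0.0215
grip_force: 30.0
time: 15.02
position: [0.4886, 0.121, 0.174]
tool_rot: [-0.192, 0.981, 0.0, -0.0]
ft_force: [-0.7, 0.1, -0.5]
grip_width: 0.0216
grip_force: 30.0
[0.48857215 0.12103194 0.17401329]
tool shift cm -0.028507442096733927 -0.12302002944473939
```

```bash
python3 -m pendant '[{"jaw":0.2,"linear":[0,-0.06,2],"twist":0},{"jaw":0.2,"linear":[0,0,2],"twist":0},{"jaw":0.2,"linear":[0,0,1.4],"twist":0},{"jaw":0.2,"linear":[0,0,0],"twist":0},{"jaw":0.2,"linear":[0,0,0.2],"twist":0},{"jaw":0.2,"linear":[0,0,0.2],"twist":0},{"jaw":0.2,"linear":[0,0,0.1],"twist":0},{"jaw":0.2,"linear":[0,0,0],"twist":0}]' 30 ; python3 -m pendant '[{"jaw":0.2,"linear":[0,0,0.1],"twist":0},{"jaw":0.2,"linear":[0,0,0.1],"twist":0},{"jaw":0.2,"linear":[0,0,0],"twist":0}]' 30
```

```text
time: 15.68
position: [0.4896, 0.1194, 0.1155]
tool_rot: [-0.191, 0.982, -0.0, 0.001]
ft_force: [-0.8, 0.1, -0.5]
grip_width: 0.0217
grip_force: 30.0
time: 15.93
position: [0.4892, 0.1191, 0.1131]
tool_rot: [-0.191, 0.982, -0.0, 0.0]
ft_force: [-0.4, 0.5, -1.3]
grip_width: 0.0217
grip_force: 30.0
```

```bash
python3 -m pendant '[{"jaw":0.2,"linear":[0,0,0.1],"twist":0},{"jaw":0.2,"linear":[0,0,0.1],"twist":0},{"jaw":0.2,"linear":[0,0,0],"twist":0}]' 30
```

```text
time: 16.18
position: [0.4891, 0.1192, 0.1108]
tool_rot: [-0.191, 0.982, 0.0, -0.0]
ft_force: [-0.2, 0.8, -0.8]
grip_width: 0.0219
grip_force: 30.0
```

```bash
python3 -m pendant '[{"jaw":0.2,"linear":[0,0,0.1],"twist":0},{"jaw":0.2,"linear":[0,0,0.1],"twist":0},{"jaw":0.2,"linear":[0,0,0.1],"twist":0},{"jaw":0.2,"linear":[0,0,0],"twist":0}]' 30
```

```text
time: 16.52
position: [0.489, 0.1192, 0.1077]
tool_rot: [-0.191, 0.982, 0.0, -0.0]
ft_force: [0.0, -0.8, -1.1]
grip_width: 0.0216
grip_force: 30.0
```

```bash
python3 -m pendant '[{"jaw":0.2,"linear":[0,0,0.1],"twist":0},{"jaw":0.2,"linear":[0,0,0.1],"twist":0},{"jaw":0.2,"linear":[0,0,0.1],"twist":0},{"jaw":0.2,"linear":[0,0,0],"twist":0}]' 30
```

```text
time: 16.85
position: [0.489, 0.1192, 0.1047]
tool_rot: [-0.191, 0.982, 0.0, -0.0]
ft_force: [0.4, 0.4, -1.6]
grip_width: 0.0219
grip_force: 30.0
```

Tip is at about the flange top; going on.

```bash
python3 -m pendant '[{"jaw":0.2,"linear":[0,0,0.1],"twist":0},{"jaw":0.2,"linear":[0,0,0.1],"twist":0},{"jaw":0.2,"linear":[0,0,0],"twist":0}]' 30
```

```text
time: 17.1
position: [0.4891, 0.1192, 0.1028]
tool_rot: [-0.191, 0.982, 0.0, -0.0]
ft_force: [-0.3, -0.1, -0.6]
grip_width: 0.0216
grip_force: 30.0
```

```bash
python3 -m pendant '[{"jaw":0.2,"linear":[0,0,0.1],"twist":0},{"jaw":0.2,"linear":[0,0,0.1],"twist":0},{"jaw":0.2,"linear":[0,0,0],"twist":0}]' 30
```

```text
time: 17.35
position: [0.4891, 0.1192, 0.1008]
tool_rot: [-0.191, 0.982, 0.0, -0.0]
ft_force: [-0.0, 0.0, -1.0]
grip_width: 0.0218
grip_force: 30.0
```

```bash
python3 -m pendant '[{"jaw":0.2,"linear":[0,0,0.1],"twist":0},{"jaw":0.2,"linear":[0,0,0.1],"twist":0},{"jaw":0.2,"linear":[0,0,0],"twist":0}]' 30
```

```text
time: 17.6
position: [0.4891, 0.1192, 0.0988]
tool_rot: [-0.191, 0.982, 0.0, -0.0]
ft_force: [0.4, 0.1, -0.5]
grip_width: 0.0218
grip_force: 30.0
```

```bash
python3 -m pendant '[{"jaw":0.2,"linear":[0,0,0.1],"twist":0},{"jaw":0.2,"linear":[0,0,0.1],"twist":0},{"jaw":0.2,"linear":[0,0,0.1],"twist":0},{"jaw":0.2,"linear":[0,0,0],"twist":0}]' 30
```

```text
time: 17.93
position: [0.4891, 0.1192, 0.0958]
tool_rot: [-0.191, 0.982, -0.0, -0.0]
ft_force: [0.5, -0.4, -0.9]
grip_width: 0.0214
grip_force: 30.0
```

```bash
python3 -m pendant '[{"jaw":0.2,"linear":[0,0,0.1],"twist":0},{"jaw":0.2,"linear":[0,0,0.1],"twist":0},{"jaw":0.2,"linear":[0,0,0.1],"twist":0},{"jaw":0.2,"linear":[0,0,0.1],"twist":0},{"jaw":0.2,"linear":[0,0,0],"twist":0}]' 30
```

```text
time: 18.35
position: [0.4892, 0.1192, 0.0918]
tool_rot: [-0.191, 0.982, -0.0, -0.0]
ft_force: [0.2, -0.9, -1.4]
grip_width: 0.0216
grip_force: 30.0
```

```bash
python3 -m pendant '[{"jaw":0.2,"linear":[0,0,0.1],"twist":0},{"jaw":0.2,"linear":[0,0,0.1],"twist":0},{"jaw":0.2,"linear":[0,0,0.1],"twist":0},{"jaw":0.2,"linear":[0,0,0.1],"twist":0},{"jaw":0.2,"linear":[0,0,0],"twist":0}]' 30
```

```text
time: 18.77
position: [0.4891, 0.1192, 0.0877]
tool_rot: [-0.191, 0.982, -0.0, -0.0]
ft_force: [0.7, 0.4, -1.1]
grip_width: 0.0218
grip_force: 30.0
```

```bash
python3 -m pendant '[{"jaw":0.2,"linear":[0,0,0.1],"twist":0},{"jaw":0.2,"linear":[0,0,0.1],"twist":0},{"jaw":0.2,"linear":[0,0,0.1],"twist":0},{"jaw":0.2,"linear":[0,0,0.1],"twist":0},{"jaw":0.2,"linear":[0,0,0],"twist":0}]' 30
```

```text
time: 19.18
position: [0.4892, 0.1192, 0.0838]
tool_rot: [-0.191, 0.982, -0.0, -0.0]
ft_force: [0.1, 0.1, -0.8]
grip_width: 0.0215
grip_force: 30.0
```

```bash
python3 -m pendant '[{"jaw":0.2,"linear":[0,0,0.07],"twist":0},{"jaw":0.2,"linear":[0,0,0],"twist":0}]' 30
```

```text
time: 19.35
position: [0.4892, 0.1192, 0.0832]
tool_rot: [-0.191, 0.982, -0.0, -0.0]
ft_force: [0.2, 0.3, -0.2]
grip_width: 0.0217
grip_force: 30.0
```

```bash
python3 -m pendant '[{"jaw":0.2,"linear":[0,0,0.05],"twist":0},{"jaw":0.2,"linear":[0,0,0],"twist":0}]' 30
```

```text
time: 19.52
position: [0.4892, 0.1192, 0.0827]
tool_rot: [-0.191, 0.982, -0.0, 0.0]
ft_force: [-0.6, -0.1, -0.9]
grip_width: 0.0216
grip_force: 30.0
```

```bash
python3 -m pendant '[{"jaw":0.2,"linear":[0,0,0.06],"twist":0},{"jaw":0.2,"linear":[0,0,0],"twist":0}]' 30
```

```text
time: 19.68
position: [0.4892, 0.1192, 0.0825]
tool_rot: [-0.191, 0.982, -0.0, 0.0]
ft_force: [-0.5, 0.3, 3.3]
grip_width: 0.0216
grip_force: 30.0
```

```bash
python3 -m pendant '[{"jaw":0.2,"linear":[0,0,0.06],"twist":0},{"jaw":0.2,"linear":[0,0,0],"twist":0}]' 30
```

```text
time: 19.85
position: [0.4892, 0.1192, 0.0825]
tool_rot: [-0.191, 0.982, -0.0, 0.0]
ft_force: [-2.2, 0.1, 8.6]
grip_width: 0.0217
grip_force: 30.0
```

```bash
python3 -m pendant '[{"jaw":0.2,"linear":[0,0,0.06],"twist":0},{"jaw":0.2,"linear":[0,0,0],"twist":0}]' 30
```

```text
time: 20.02
position: [0.4893, 0.1192, 0.0824]
tool_rot: [-0.191, 0.982, -0.0, 0.0]
ft_force: [-2.5, -1.1, 13.2]
grip_width: 0.0217
grip_force: 30.0
```

The bolt is seated. I'll release it, rise clear and check.

```bash
python3 -m pendant '[{"jaw":0.2,"linear":[0,0,-0.12],"twist":0},{"jaw":0.2,"linear":[0,0,0],"twist":0},{"jaw":0.45,"linear":[0,0,0],"twist":0},{"jaw":0.45,"linear":[0,0,0],"twist":0},{"jaw":0.45,"linear":[0,0,0],"twist":0},{"jaw":0.45,"linear":[0,0,0],"twist":0}]' 30; python3 -m pendant '[{"jaw":0.45,"linear":[0,0,-1],"twist":0},{"jaw":0.45,"linear":[0,0,-3],"twist":0},{"jaw":0.45,"linear":[0,0,-3],"twist":0},{"jaw":0.45,"linear":[0,0,-3],"twist":0},{"jaw":0.45,"linear":[-1,3,0],"twist":0},{"jaw":0.45,"linear":[-1,3,0],"twist":0},{"jaw":0.45,"linear":[-1,3,0],"twist":0},{"jaw":0.45,"linear":[-1,3,0],"twist":0},{"jaw":0.45,"linear":[-1,3,0],"twist":0},{"jaw":0.45,"linear":[-1,3,0],"twist":0},{"jaw":0.45,"linear":[0,0,0],"twist":0},{"jaw":0.45,"linear":[0,0,0],"twist":0}]' 30; python3 - <<'E'
from h import *
from rig import cams
c=cams.camera("top");s=cams.camera("scene")
a=cv2.resize(c["color"][125:235,240:440],None,fx=2.5,fy=2.5)
b=cv2.resize(s["color"][125:260,200:400],None,fx=2.5,fy=2.5)
cv2.imwrite("pics/end.png",np.vstack([a[:275],b[:320]]))
E
```

```text
time: 20.52
position: [0.489, 0.1192, 0.0818]
tool_rot: [-0.191, 0.982, 0.0, -0.0]
ft_force: [-0.2, -0.3, -0.4]
grip_width: 0.0365
grip_force: 0.0
time: 21.52
position: [0.4766, 0.31, 0.1826]
tool_rot: [-0.193, 0.981, -0.0, 0.0]
ft_force: [0.1, 0.0, 0.1]
grip_width: 0.0393
grip_force: 0.0
```

View pics/end.png

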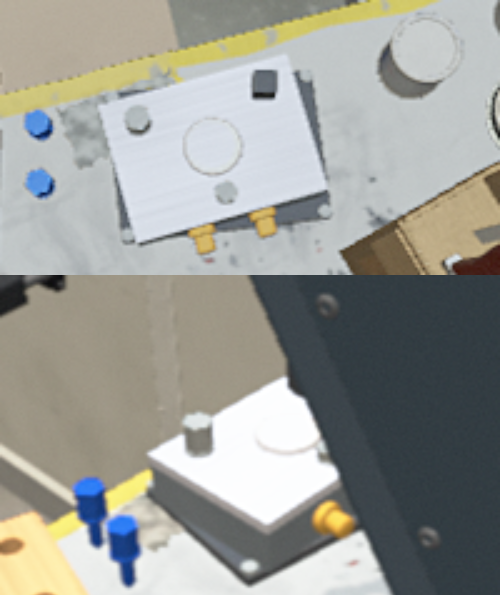

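The drift (265,83) and bolt (138,118) both stand upright on the cover. The cover is flush with the flange, and the tin and blue bolts have not moved. Handing in.

```bash
python3 -c "
from rig import robot
print(robot.hand_in())"
```

```text
the job is handed in; nothing more can be done
None
```

The job is handed in at about 21.5 s of robot time: the drift went in first, then the bolt, both now stand upright with their heads seated on the cover, and the tin, tape roll and blue look-alikes were left alone.

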